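# Shut in the hatching cage

## Task

One of the two insect cages has the dish of pupae in it. Slide that cage's sash fully down so its opening is shut, and then turn its winged clamp nut clockwise until the wings lie straight across the slope, over the sash's edge, and not past that. Leave the other cage open and its clamp as it is, and do not disturb the dish, the jar, the bottle or the cup.

Things in the scene. Friction and masses are not known exactly. Their poses are not given: they have to be found in the camera images.
- cage_left: left insect cage (towards +y), fixed: clear plastic, white frame, 234 deep, 240 wide; turned to face the other cage; its front slopes up at 30 degrees from 70 high at the front edge to 205 at the back; floor 6 thick. The slope's lower half is an opening that the sash closes. Origin on the bench under the box's middle, 120 behind the front edge; x from front to back, y to its left, z up
- sash_left (a joint): the white sash (130 x 172, 9 thick, with a clear pane) sliding along the slope of the left cage: 0 = fully down, opening shut (a stop); up to 0.11 m = slid up the slope, open. Stiff: it stays where it is left; about 4 N moves it
- handle_left (a point): middle of the left sash's handle: a dark steel bar 14 x 14, 90 long across the slope, its centre line 38 out from the slope's surface (22 free under it), on a post 12 wide at each end; moves with the sash. Own x points up the slope, y along the bar to the cage's left, z square out of the slope
- clamp_left (a joint): captive winged clamp nut on the frame beside the left sash, nearer the robot, axis square to the slope. 0 = wings up and down the slope (free); grows clockwise, looking onto the slope; 1.571 = wings straight across the slope, one over the sash's edge (clamped); it can be turned too far, to a stop at 2.2. About 0.06 N m turns it
- wing_left (a point): point on the left clamp nut's axis at the height to grip, 38 out from the slope's surface. The wings are one upright steel bar 70 long, 14 thick, 28 high (22 to 50 out from the slope). Own x lies along the bar (up the slope at joint value 0), z square out of the slope; turns with the nut
- wingtip_left (a point): end of that bar, 35 from the axis along the bar's own x
- cage_right: right insect cage (towards -y), fixed: clear plastic, white frame, 234 deep, 240 wide; turned to face the other cage; its front slopes up at 30 degrees from 70 high at the front edge to 205 at the back; floor 6 thick. The slope's lower half is an opening that the sash closes. Origin on the bench under the box's middle, 120 behind the front edge; x from front to back, y to its left, z up
- sash_right (a joint): the white sash (130 x 172, 9 thick, with a clear pane) sliding along the slope of the right cage: 0 = fully down, opening shut (a stop); up to 0.11 m = slid up the slope, open. Stiff: it stays where it is left; about 4 N moves it
- handle_right (a point): middle of the right sash's handle: a dark steel bar 14 x 14, 90 long across the slope, its centre line 38 out from the slope's surface (22 free under it), on a post 12 wide at each end; moves with the sash. Own x points up the slope, y along the bar to the cage's left, z square out of the slope
- clamp_right (a joint): captive winged clamp nut on the frame beside the right sash, nearer the robot, axis square to the slope. 0 = wings up and down the slope (free); grows clockwise, looking onto the slope; 1.571 = wings straight across the slope, one over the sash's edge (clamped); it can be turned too far, to a stop at 2.2. About 0.06 N m turns it
- wing_right (a point): point on the right clamp nut's axis at the height to grip, 38 out from the slope's surface. The wings are one upright steel bar 70 long, 14 thick, 28 high (22 to 50 out from the slope). Own x lies along the bar (up the slope at joint value 0), z square out of the slope; turns with the nut
- wingtip_right (a point): end of that bar, 35 from the axis along the bar's own x
- dish: the pupae dish: an open, low, wide white plastic dish, 88 across at the rim, 34 high, with small dark pupae on its bottom; stands on the floor of one of the two cages. Origin at the centre of its underside
- jar: a closed narrow glass jar with white lid, 48 across, 70 high, standing in the other cage. Origin at the centre of its underside
- bottle: a glass bottle 70 across, 160 high, standing on the bench beside the left cage (bystander). Origin at the centre of its underside
- cup: an open white plastic cup 80 across, 90 high, on the bench beside the right cage (bystander). Origin at the centre of its underside
Mind the look-alikes: they are no part of the job. Leave any red or turquoise look-alike of the dish alone.

How it is judged:
By the outcome, as a careful person would: the job done as asked, in the order asked, and still so for the second after the job is handed in, with the robot touching nothing.
It also fails if it takes over 48 s, if anything falls off the work surface, if the arm or the gripper's body presses on something with over 40 N, if the wrist force passes 120 N, or if a joint passes its speed limit or range.

## Robot

A 7-joint arm with a two-finger parallel gripper is mounted at the origin on the work surface. World frame = base frame: x ahead of the robot, y to its left, z up, the work surface at z = 0. Lengths are in m, angles in rad, forces in N, time in s.
With the tool pointing down it reaches from about 0.425 to 0.825 m from the base axis. Payload 3.6 kg.
Tool frame: the origin (TCP) lies between the finger pads; the fingertips stand 22 mm ahead of it and the grasp point (between the pads) lies 3 mm ahead of it (robot.tcp_to_tips is the distance from the TCP to the fingertips, in m); z points along the fingers, y is the line along which they close (so a half turn about z gives the same grasp; the last joint's range is limited). The gripper opens to 85 mm and grips with 20 to 120 N. Pads are 22 mm wide; open, the fingers measure 114 mm over their backs; the gripper's body (76 mm by 85 mm) begins 54 mm behind the grasp point. The pads swing forward as they close: fully open they stand 13 mm farther back than shut.
Start: joints at [-1.286, 0.615, -0.013, 1.423, 0.008, 1.103, -0.04], TCP at [0.199, 0.619, 0.253] pointing down, gripper open.
Joint ranges: [-3.12, 3.12], [-0.3, 2.06], [-1.34, 1.32], [0.26, 2.42], [-1.36, 4.5], [0.01, 1.98], [-2.84, 2.84]. Speed limits (rad/s): [2.79, 2.79, 3.14, 3.14, 3.14, 3.14, 3.14].

## Interface

Orientations are given as a rotation vector (axis times angle).
In Python, from rig import robot gives the robot as it stands.
- The arm moves only by the tool servo_tool, never from a script. Its argument "commands" is a list of rows, each a list of 5 numbers: the opening, from -1 (shut) to 1 (fully open), then the shift along the tool's x, y, z in mm, then the turn about the tool's z in rad. In form: [[fingers, dx, dy, dz, spin], ...]. A call has 1 to 12 rows; each row shifts and turns the commanded pose from where the row before left it, along the tool's axes as they then stand; what a row does not reach is not made up. A row lasts 1/10 s, in which the tool goes at most 50 mm and 8.59 degrees, less where a joint would pass 70% of its speed; a pose out of reach is approached as far as the arm can. A call is refused whole if a number of a shift passes 50 or a number of a turn 0.15, either way. A call with a gripper value outside its range is refused whole. The fingers move at their own pace and stop on an object; the grip force is fixed at half the most. Time passes only in rows, so rows that do not move let the fingers close. It gives the time, the measured TCP pose, the force, the opening and the grip force at its end, in the units of the state.
- robot.sense(): the state, without advancing time (a new reading comes with each control period).
- robot.grab_frame(name): name is "side" or "top" or "wrist"; returns the picture (420x560x3 uint8, red, green, blue); there is no depth.
- robot.camera_params(name): a dict with "intrinsics" (3x3 intrinsics, pixels), "R" (3x3) and "t" (3): a world point X has camera coordinates R X + t; the wrist camera has in their place "tool_from_camera" (4x4, takes a point from camera to tool coordinates, whose origin is the TCP and whose axes are the flange's). Camera axes: x right, y down, z forward; pixel columns grow to the right and rows downward; lengths in m; the calibration is good to about 2 mm. A picture is of the moment at which its call begins: read the wrist's pose just before it. camera_params takes no time and is no camera call.
- robot.hand_in(): hands the job in; it is judged then, once.
Trained networks look in the newest picture that a camera, given by its name, has taken for a name from the list of things; names that differ only in an ending like _2 or _b are one class to them, and where a whole thing is asked for, a point or a joint stands for the part that bears it (a point fixed in the world has none). Each returns a list of dicts, best first, with "confidence" (0 to 1); they miss things now and then, are a little off and sometimes report something else, mostly with a low value. They report only what shows in the picture. A call takes as long as a camera call. They do not tell look-alikes from the thing itself.
- robot.boxes_of(thing, camera): "xy" ([column, row] in pixels, amid what is visible of it).
- robot.outline_of(thing, camera): "mask" (420x560 bool, what is visible of it) and "xy" ([column, row] in pixels, amid what is visible of it).
The state is a dict: "clock": time; "qpos": joint angles; "qvel": joint speeds; "tau": joint torques, N m; "tcp_pos": TCP position; "orientation": TCP orientation; "ft_force": force on the tool from outside, world axes, zero at the start; "wrist_torque": the same for the moment, N m; "opening": opening from 0.0 (shut) to 1.0 (fully open); "grip_force": force on a finger pad.
Only numpy, scipy, OpenCV 4.12 (cv2) and the standard library are available. Lean on these libraries where they do the work, as an engineer would, in place of code of your own. Each camera call takes 0.05 s, during which the arm holds its last target. There are 200 camera calls.

## Working session

There is one attempt and no reset: what is moved stays moved. The work goes in short steps, Python scripts to look and compute and a tool call to move; the robot and the scene stay as the last step left them, time stands still between calls to the robot, and variables do not carry over. Pictures are saved under pics/ and viewed, at most 10 in all, crops included, and the job is handed in when it is done.

Besides the shell and the picture viewer there is one more tool, called after "Request:" by a JSON object that holds its "op" and its "data", one argument or row to a line. servo_tool: Moves the arm, as the interface text tells. Its arguments: {"type":"object","properties":{"commands":{"type":"array"}},"required":["commands"]}

```bash
mkdir -p pics; ls; python3 - <<'E'
from rig import robot
import cv2,numpy as np
s=robot.sense();print(s)
ims=[]
for c in("side","top"):
    im=robot.grab_frame(c)[:,:,::-1];cv2.imwrite(f"pics/{c}0.png",im);print(c,robot.camera_params(c))
    for t in["dish","jar","bottle","cup","handle_left","handle_right","wing_left","wing_right","cage_left","cage_right","sash_left","sash_right"]:
        print(c,t,[(np.round(d["xy"]).tolist(),round(d["confidence"],2)) for d in robot.boxes_of(t,c)[:4]])
print(robot.camera_params("wrist"),robot.tcp_to_tips)
E
```

```text
pics
{'clock': 0.0, 'qpos': array([-1.2854736 ,  0.61590751, -0.01262569,  1.42492568,  0.00810113,
        1.10337275, -0.04038347]), 'qvel': array([ 0.00066529, -0.00094636, -0.00121731, -0.00037033,  0.00120901,
       -0.00102823,  0.00060683]), 'tau': array([ 1.45747981e-04, -4.69212449e+01,  2.59016706e-01, -1.71035850e+01,
        9.83684266e-03,  9.38296696e-03, -2.27847949e-06]), 'tcp_pos': array([0.19918368, 0.61798104, 0.25213675]), 'orientation': array([-0.48762905, -3.10314495,  0.00398457]), 'ft_force': array([-1.16894138,  0.18801604, -0.38924277]), 'wrist_torque': array([-0.02922952, -0.02056383,  0.00668837]), 'grip_force': 0.0, 'opening': 0.9978563199373309}
side {'intrinsics': array([[539.28588857,   0.        , 273.07061805],
       [  0.        , 539.28588857, 201.86216786],
       [  0.        ,   0.        ,   1.        ]]), 'R': array([[-0.69741129,  0.71641636, -0.01910769],
       [ 0.50355639,  0.47087838, -0.7243649 ],
       [-0.50994946, -0.51480205, -0.68915194]]), 't': array([ 0.35705732, -0.14397141,  1.86652609])}
side dish [([224.0, 277.0], 0.97), (
[... 1315 characters left out ...]
97.0, 178.0], 0.97)]
top cage_right [([340.0, 193.0], 0.73), ([192.0, 176.0], 0.24)]
top sash_left [([193.0, 179.0], 0.79)]
top sash_right [([346.0, 190.0], 0.6)]
{'intrinsics': array([[319.54494998,   0.        , 282.0407876 ],
       [  0.        , 319.54494998, 209.73308617],
       [  0.        ,   0.        ,   1.        ]]), 'tool_from_camera': array([[ 5.24295380e-04, -9.61056380e-01, -2.76351875e-01,
         7.01069888e-02],
       [ 9.99999657e-01,  3.26760070e-04,  7.60842856e-04,
        -1.10104470e-04],
       [-6.40912123e-04, -2.76352179e-01,  9.61056222e-01,
        -1.20605746e-01],
       [ 0.00000000e+00,  0.00000000e+00,  0.00000000e+00,
         1.00000000e+00]])} 0.022
```

```bash
python3 - <<'E'
import cv2
im=cv2.imread("pics/top0.png")[90:300,90:460];cv2.imwrite("pics/topc.png",cv2.resize(im,None,fx=2.16,fy=2.16,interpolation=3))
im=cv2.imread("pics/side0.png")[100:400,100:500];cv2.imwrite("pics/sidec.png",cv2.resize(im,None,fx=2,fy=2,interpolation=3))
E
```

```text
(no output)
```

View pics/topc.png

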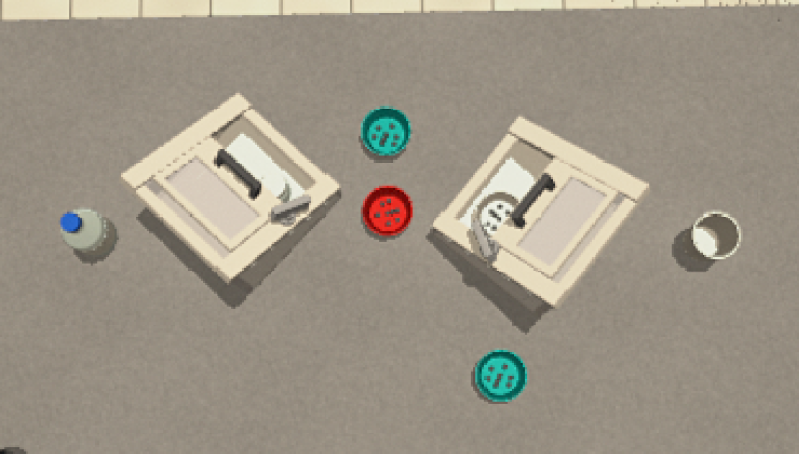

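View pics/sidec.png

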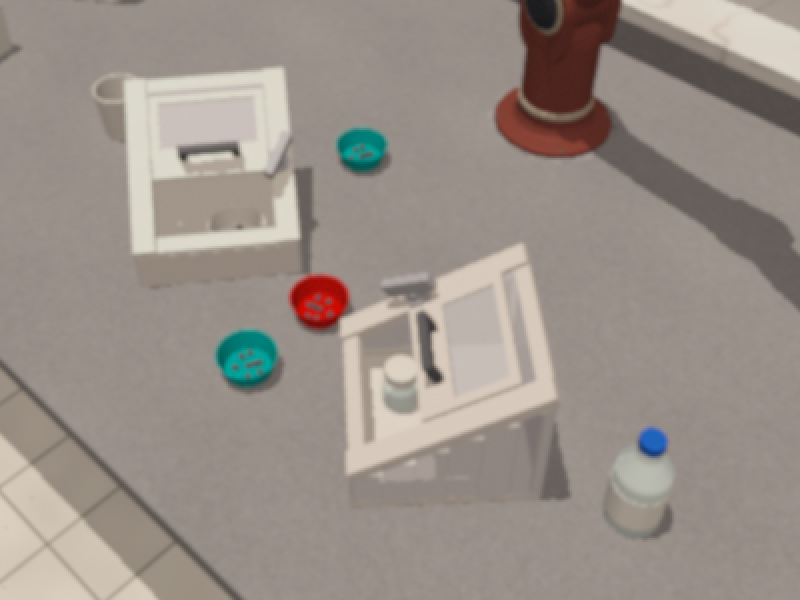

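The white pupae dish is in the right cage, at top pixel about (318,186). The jar is in the left cage, at about (214,173). Things that could be taken for the dish are the red dish at (269,188) and the turquoise ones at (269,152) and (321,265), all on the bench. So I work on the right cage. Its clamp is already turned part of the way.

Next I fit the cage pose from its corners.

```bash
cat > h.py <<'E'
from rig import robot
import numpy as np,cv2
from scipy.optimize import least_squares
P={c:robot.camera_params(c) for c in("side","top")}
def proj(c,X):
    q=np.atleast_2d(X)@P[c]["R"].T+P[c]["t"];q=q@P[c]["intrinsics"].T;return q[:,:2]/q[:,2:]
def wproj(X,s):
    from scipy.spatial.transform import Rotation as Ro
    w=robot.camera_params("wrist");T=w["tool_from_camera"]
    t=(np.atleast_2d(X)-s["tcp_pos"])@Ro.from_rotvec(s["orientation"]).as_matrix()
    q=(t-T[:3,3])@T[:3,:3];q=q@w["intrinsics"].T;return q[:,:2]/q[:,2:]
def cage(p,L):
    c,s=np.cos(p[2]),np.sin(p[2]);L=np.atleast_2d(L)
    return np.c_[p[0]+c*L[:,0]-s*L[:,1],p[1]+s*L[:,0]+c*L[:,1],L[:,2]]
C30,S30=np.cos(np.pi/6),.5
def slope(u,v,n): # u up the slope from front edge, v cage-left, n out
    return np.array([-.120+u*C30-n*S30,v,.070+u*S30+n*C30])
E
python3 - <<'E'
from h import *
L=np.array([[-.12,-.12,.07],[-.12,.12,.07],[.114,.12,.205],[.114,-.12,.205]])
t=np.array([[433,228],[520,118],[648,185],[553,303]])/2.16+90
s=np.array([[298,235],[132,250],[125,82],[284,68]])/2+100
f=lambda p:np.r_[(proj("top",cage(p,L))-t).ravel(),(proj("side",cage(p,L))-s).ravel()]
r=least_squares(f,[.5,-.2,-2.1]);p=r.x;print(p,np.round(r.fun,1))
np.save("cage.npy",p)
for th in("wing_right","handle_right","dish"):
    pts={}
    for c in("top","side"):
        robot.grab_frame(c); 
        o=robot.outline_of(th,c)
        for d in o[:4]:
            m=d["mask"].astype(np.uint8);ys,xs=np.nonzero(m)
            if len(xs)<5: continue
            print(th,c,d["confidence"],np.round(d["xy"],1),len(xs),cv2.minAreaRect(np.c_[xs,ys].astype(np.float32)))
        pts[c]=max(o,key=lambda d:d["confidence"])["xy"]
    if th!="dish":
        g=lambda q:np.r_[(proj("top",cage(p,slope(q[0],q[1],.038)))-pts["top"])[0],(proj("side",cage(p,slope(q[0],q[1],.038)))-pts["side"])[0]]
        r=least_squares(g,[.1,0]);print(th,"u,v",r.x,r.fun,cage(p,slope(*r.x,.038)))
E
```

```text
[ 0.5605845  -0.23133255 -2.26155223] [-0.3 -0.8  0.3 -0.5  0.9  0.4  0.9  1.7  0.5  1.6  0.6  1.6 -0.1 -0.7
 -0.5 -0.1]Traceback (most recent call last):
  File "<stdin>", line 17, in <module>
ValueError: max() iterable argument is empty
```

```bash
python3 - <<'E'
from h import *
p=np.load("cage.npy")
for th,pt,ps in(("wing",(313.5,201.5),(239,177)),("handle",(336.6,182.6),(204.7,175))):
    g=lambda q:np.r_[(proj("top",cage(p,slope(*q,.038)))-pt)[0],(proj("side",cage(p,slope(*q,.038)))-ps)[0]]
    r=least_squares(g,[.1,0]);print(th,r.x,np.round(r.fun,1),cage(p,slope(*r.x,.038)))
E
```

```text
wing [ 0.11883366 -0.100992  ] [ 0.1 -0.2  0.2 -0. ] [[ 0.50573521 -0.13917392  0.16232579]]
handle [ 0.13760837 -0.00228452] [-1.1 -1.2  0.1 -1.2] [[ 0.57145627 -0.21459458  0.17171315]]
```

Request:
{"op": "servo_tool", "data": {
  "commands": [
    [1,0,0,-45,0],
    [1,0,0,-45,0],
    [1,-38.5,-29.4,0,0],
    [1,-38.5,-29.4,0,0],
    [1,-38.5,-29.4,0,0],
    [1,-38.5,-29.4,0,0],
    [1,-38.5,-29.4,0,0],
    [1,-38.5,-29.4,0,0],
    [1,-38.5,-29.4,0,0],
    [1,-38.5,-29.4,0,0]
  ]
}}

```text
clock: 2.4
tcp_pos: [0.4212, 0.2986, 0.3437]
orientation: [0.487, 3.103, 0.001]
ft_force: [0.7, 1.1, 0.9]
opening: 1.0
grip_force: 0.0
```

Request:
{"op": "servo_tool", "data": {
  "commands": [
    [0,-22.4,-36.7,0,0],
    [-1,-22.4,-36.7,0,0],
    [-1,-22.4,-36.7,0,0],
    [-1,-22.4,-36.7,0,0],
    [-1,-22.4,-36.7,0,0],
    [-1,-22.4,-36.7,0,0],
    [-1,-22.4,-36.7,0,0],
    [-1,-22.4,-36.7,0,0],
    [-1,-22.4,-36.7,0,0],
    [-1,-22.4,-36.7,0,0],
    [-1,-22.4,-36.7,0,0]
  ]
}}

```text
clock: 3.5
tcp_pos: [0.5313, -0.1611, 0.3436]
orientation: [0.487, 3.103, 0.0]
ft_force: [1.1, 0.4, 0.6]
opening: 0.004
grip_force: 0.0
```

Request:
{"op": "servo_tool", "data": {
  "commands": [
    [-1,0,0,0,0.14],
    [-1,0,0,0,0.14],
    [-1,0,0,0,0.14],
    [-1,0,0,0,0.14],
    [-1,0,0,0,0.14],
    [-1,0,0,0,0.14],
    [-1,0,0,0,0.14],
    [-1,0,0,0,0.14],
    [-1,0,0,0,0.14],
    [-1,0,0,0,0.14],
    [-1,0,0,0,0.14],
    [-1,0,0,0,0.14]
  ]
}}

```text
clock: 4.7
tcp_pos: [0.5311, -0.1593, 0.3434]
orientation: [-2.641, -1.701, -0.0]
ft_force: [-0.5, -0.0, -0.1]
opening: -0.007
grip_force: 0.0
```

Request:
{"op": "servo_tool", "data": {
  "commands": [
    [-1,0,0,0,0.14],
    [-1,0,0,0,0.13],
    [-1,0,0,0,0]
  ]
}}

```text
clock: 5.0
tcp_pos: [0.5312, -0.1591, 0.3432]
orientation: [2.842, 1.339, -0.001]
ft_force: [0.5, 0.2, 0.2]
opening: -0.001
grip_force: 0.0
```

```bash
cat > look.py <<'E'
from h import *
import sys
from scipy.spatial.transform import Rotation as Ro
s=robot.sense();im=robot.grab_frame("wrist")[:,:,::-1].copy()
p=np.load("cage.npy")
R=Ro.from_rotvec(s["orientation"]).as_matrix();print(s["tcp_pos"],np.round(R,3).tolist())
for u,v,n in[(0,-.12,0),(0,.12,0),(.27,-.12,0),(.27,.12,0),(.119,-.103,.05),(.1376,-.045,.045),(.1376,.045,.045)]:
    q=wproj(cage(p,slope(u,v,n)),s)[0];print((u,v,n),np.round(q));cv2.drawMarker(im,tuple(int(round(a)) for a in q),(0,0,255),0,8,1)
cv2.imwrite(f"pics/{sys.argv[1]}.png",cv2.resize(im,None,fx=1.42,fy=1.42,interpolation=3))
for d in robot.outline_of("wing_right","wrist")[:2]:
    ys,xs=np.nonzero(d["mask"]);print(d["confidence"],d["xy"],cv2.minAreaRect(np.c_[xs,ys].astype(np.float32)) if len(xs) else 0)
E
python3 look.py w1
```

```text
[ 0.53120792 -0.15914173  0.34321367] [[0.637, 0.771, -0.0], [0.771, -0.637, -0.0], [-0.0, -0.0, -1.0]]
(0, -0.12, 0) [238. 106.]
(0, 0.12, 0) [443. 107.]
(0.27, -0.12, 0) [229. 355.]
(0.27, 0.12, 0) [477. 355.]
(0.119, -0.103, 0.05) [245. 191.]
(0.1376, -0.045, 0.045) [307. 211.]
(0.1376, 0.045, 0.045) [404. 211.]
0.63 [250.7, 192.2] ((251.73507690429688, 193.0252685546875), (24.379871368408203, 75.13540649414062), 30.5792293548584)
```

View pics/w1.png

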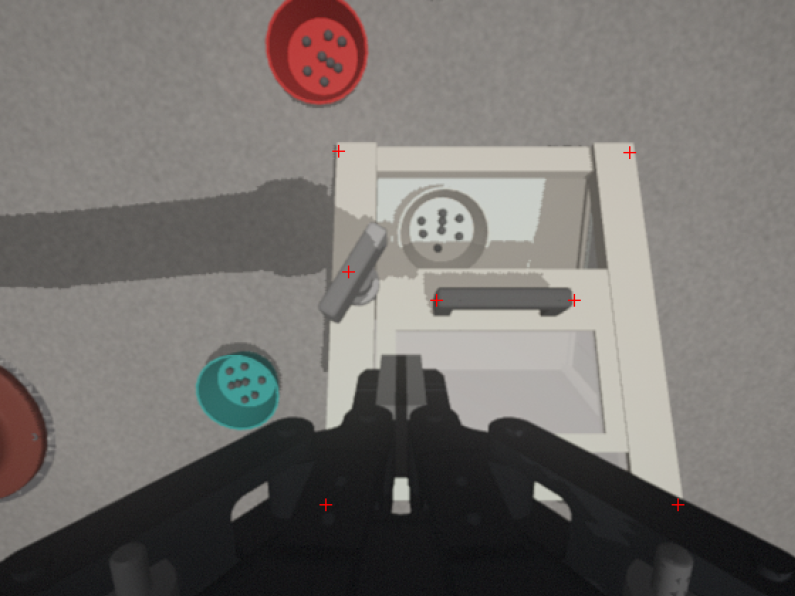

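Measurements:
- The wrist view at about (440,230) shows the white dish with pupae inside the right cage, so the choice is confirmed.
- Red (315,55) and turquoise (238,390) are look-alikes on the bench.
- The handle bar lies at about (433–574, 298).
- The wing runs from (330,310) to (376,232), so it is partly turned.

Next I lower the shut fingers just uphill of the handle.

Request:
{"op": "servo_tool", "data": {
  "commands": [
    [-1,-21.5,34.5,0,0],
    [-1,-21.5,34.5,0,0],
    [-1,0,0,40,0],
    [-1,0,0,40,0],
    [-1,0,0,35,0],
    [-1,0,0,20,0],
    [-1,0,0,10,0],
    [-1,0,0,10,0],
    [-1,0,0,0,0]
  ]
}}

```text
clock: 6.0
tcp_pos: [0.5567, -0.2365, 0.1879]
orientation: [-2.841, -1.339, 0.001]
ft_force: [-0.3, -0.2, 0.6]
opening: 0.0
grip_force: 0.0
```

```bash
python3 look.py w2
```

```text
[ 0.55674058 -0.23650887  0.18786705] [[0.637, 0.771, -0.001], [0.771, -0.637, 0.0], [-0.0, -0.001, -1.0]]
(0, -0.12, 0) [102.  30.]
(0, 0.12, 0) [461.  30.]
(0.27, -0.12, 0) [ 22. 515.]
(0.27, 0.12, 0) [540. 516.]
(0.119, -0.103, 0.05) [ 40. 170.]
(0.1376, -0.045, 0.045) [176. 216.]
(0.1376, 0.045, 0.045) [387. 216.]
0.88 [65.3, 178.5] ((67.0374984741211, 185.18930053710938), (84.40777587890625, 169.60885620117188), 38.55839920043945)
0.2 [281.5, 238.9] ((280.4999694824219, 267.9999694824219), (346.99993896484375, 191.99996948242188), -0.0)
```

View pics/w2.png

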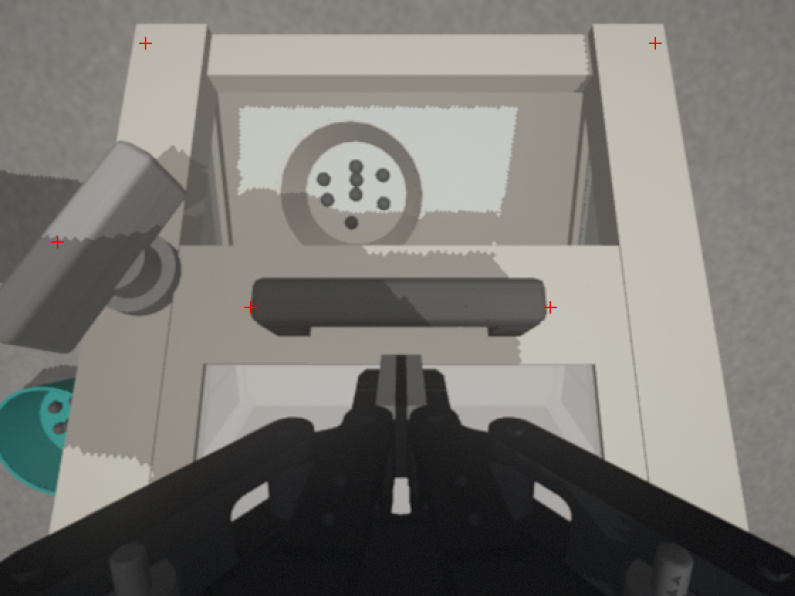

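The bar is centred on the fingers, at about (400,300) against (401,370). Next I push down along the slope.

Request:
{"op": "servo_tool", "data": {
  "commands": [
    [-1,6,0,2,0],
    [-1,8.66,0,5,0],
    [-1,8.66,0,5,0],
    [-1,8.66,0,5,0],
    [-1,8.66,0,5,0],
    [-1,8.66,0,5,0],
    [-1,8.66,0,5,0],
    [-1,0,0,0,0]
  ]
}}

```text
clock: 6.9
tcp_pos: [0.5945, -0.1893, 0.1548]
orientation: [-2.838, -1.341, 0.0]
ft_force: [0.2, 0.2, -0.2]
opening: 0.004
grip_force: 0.0
```

```bash
python3 look.py w3 | tail -4
```

```text
(0.119, -0.103, 0.05) [ 12. 342.]
(0.1376, -0.045, 0.045) [165. 393.]
(0.1376, 0.045, 0.045) [402. 394.]
0.81 [55.6, 321.1] ((54.35406494140625, 327.07568359375), (77.41810607910156, 172.187255859375), 36.02737045288086)
```

View pics/w3.png

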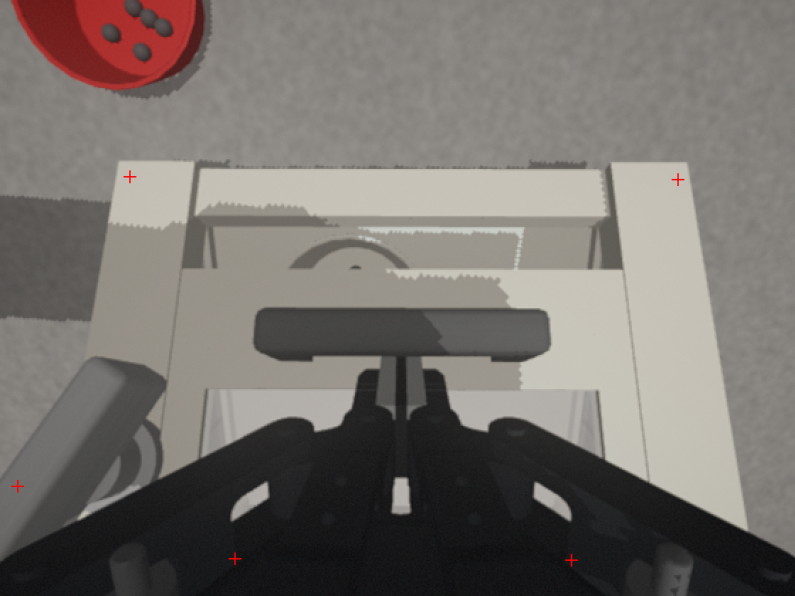

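The sash is moving: its lower edge is at row 268, the front rail at 217, and the gap is about 20 mm or more. I continue in small steps and watch the force.

Request:
{"op": "servo_tool", "data": {
  "commands": [
    [-1,8.66,0,5,0],
    [-1,4.33,0,2.5,0],
    [-1,2.6,0,1.5,0]
  ]
}}

```text
clock: 7.3
tcp_pos: [0.6038, -0.1798, 0.1469]
orientation: [2.842, 1.338, -0.001]
ft_force: [-0.6, -2.4, 1.1]
opening: -0.007
grip_force: 1.2
```

Request:
{"op": "servo_tool", "data": {
  "commands": [
    [-1,2.6,0,1.5,0],
    [-1,2.6,0,1.5,0]
  ]
}}

```text
clock: 7.5
tcp_pos: [0.6068, -0.1761, 0.1442]
orientation: [-2.843, -1.337, 0.001]
ft_force: [-1.4, -2.2, 0.4]
opening: 0.001
grip_force: 1.3
```

Request:
{"op": "servo_tool", "data": {
  "commands": [
    [-1,2.6,0,1.5,0],
    [-1,2.6,0,1.5,0]
  ]
}}

```text
clock: 7.7
tcp_pos: [0.6102, -0.172, 0.1411]
orientation: [-2.843, -1.337, 0.001]
ft_force: [-1.3, -2.7, 1.6]
opening: -0.001
grip_force: 1.3
```

```bash
python3 look.py w4 | tail -4
```

```text
(0.119, -0.103, 0.05) [ -7. 424.]
(0.1376, -0.045, 0.045) [156. 477.]
(0.1376, 0.045, 0.045) [406. 477.]
0.57 [56.4, 346.2] ((46.682743072509766, 347.3100891113281), (41.06410217285156, 125.81745910644531), 62.667640686035156)
```

View pics/w4.png

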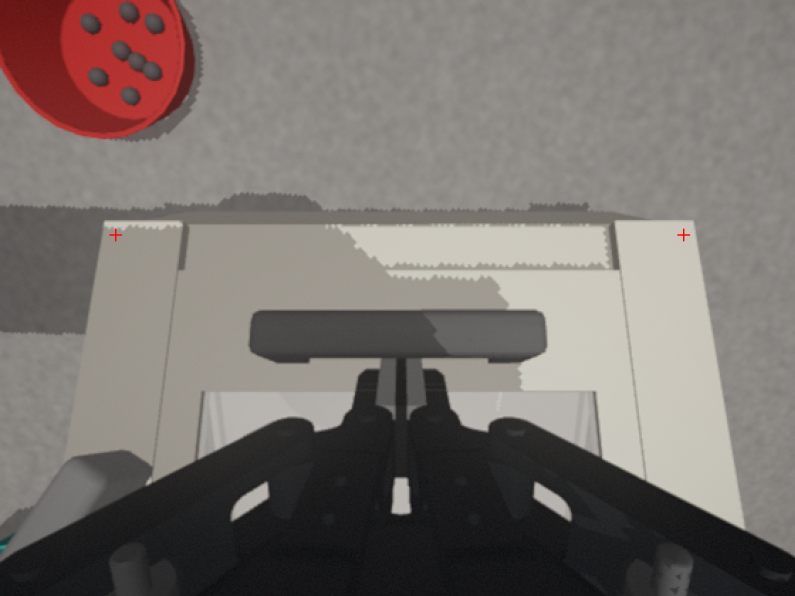

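The opening looks covered, but there is no stop yet: the force is only about 3 N. I keep going until the stop is felt.

Request:
{"op": "servo_tool", "data": {
  "commands": [
    [-1,2.6,0,1.5,0],
    [-1,2.6,0,1.5,0]
  ]
}}

```text
clock: 8.0
tcp_pos: [0.6119, -0.1705, 0.1391]
orientation: [2.842, 1.335, -0.007]
ft_force: [-7.6, -5.5, 6.6]
opening: -0.005
grip_force: 4.6
```

Request:
{"op": "servo_tool", "data": {
  "commands": [
    [-1,2.6,0,1.5,0],
    [-1,2.6,0,1.5,0]
  ]
}}

```text
clock: 8.2
tcp_pos: [0.6127, -0.1707, 0.1372]
orientation: [2.841, 1.329, -0.015]
ft_force: [-12.7, -10.0, 11.2]
opening: 0.001
grip_force: 7.7
```

Request:
{"op": "servo_tool", "data": {
  "commands": [
    [-1,2.6,0,1.5,0],
    [-1,2.6,0,1.5,0]
  ]
}}

```text
clock: 8.4
tcp_pos: [0.6135, -0.1711, 0.1353]
orientation: [2.84, 1.323, -0.023]
ft_force: [-16.7, -13.5, 15.2]
opening: -0.0
grip_force: 10.9
```

The stop is reached: TCP motion has stopped and the push is about 26 N. I back off and look.

Request:
{"op": "servo_tool", "data": {
  "commands": [
    [-1,-10,0,-8,0],
    [-1,-10,0,-12,0],
    [-1,0,0,-40,0],
    [-1,0,0,-50,0],
    [-1,-20,-30,-50,0],
    [-1,-20,-40,0,0],
    [-1,0,0,0,0]
  ]
}}

```text
clock: 9.1
tcp_pos: [0.5283, -0.1603, 0.2833]
orientation: [-2.837, -1.33, 0.002]
ft_force: [0.9, -0.1, -0.5]
opening: 0.004
grip_force: 0.0
```

```bash
python3 look.py w5; python3 - <<'E'
import cv2
im=cv2.imread("pics/w5.png");print(im.shape)
E
```

```text
[ 0.52832881 -0.16032418  0.28326114] [[0.64, 0.769, -0.005], [0.769, -0.64, 0.007], [0.002, -0.008, -1.0]]
(0, -0.12, 0) [233. 102.]
(0, 0.12, 0) [476. 101.]
(0.27, -0.12, 0) [220. 407.]
(0.27, 0.12, 0) [527. 408.]
(0.119, -0.103, 0.05) [239. 205.]
(0.1376, -0.045, 0.045) [317. 231.]
(0.1376, 0.045, 0.045) [437. 231.]
0.65 [242.8, 205.7] ((247.54837036132812, 207.2680206298828), (31.824209213256836, 92.75987243652344), 31.75948143005371)
(596, 795, 3)
```

View pics/w5.png

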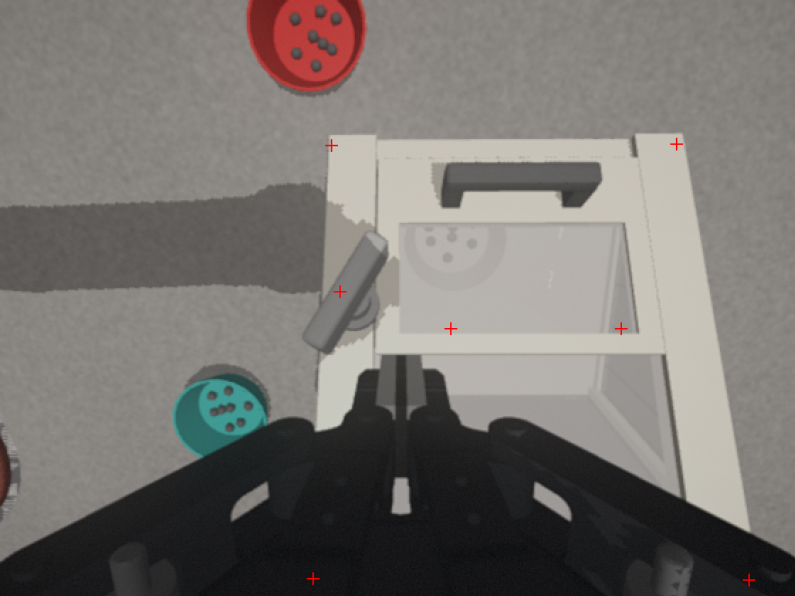

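The sash edge sits at the front rail (row 157) and the opening is covered. Next I fit the wing's axis and angle to its outline.

```bash
cat > wing.py <<'E'
from h import *
from scipy.optimize import minimize
def fit(views=("wrist",),x0=(.119,-.101,.5,.012),free=4):
    p=np.load("cage.npy");D=[]
    for c in views:
        s=robot.sense();robot.grab_frame(c);o=robot.outline_of("wing_right",c)
        pr=(lambda X,s=s:wproj(X,s)) if c=="wrist" else (lambda X,c=c:proj(c,X))
        ref=pr(cage(p,slope(x0[0],x0[1],.038)))[0]
        o=[d for d in o if np.linalg.norm(d["xy"]-ref)<40]
        if o: D.append((pr,cv2.GaussianBlur(cv2.resize(o[0]["mask"].astype(np.float32),None,fx=3,fy=3),(5,5),0)));print(c,o[0]["confidence"],o[0]["xy"])
    def ren(x,pr):
        u,v,a,r=x;im=np.zeros((1260,1680),np.float32)
        def hull(P):cv2.fillConvexPoly(im,cv2.convexHull(np.round(((pr(cage(p,np.array(P)))+.5)*3)).astype(np.int32)),1)
        d=np.array([np.cos(a),-np.sin(a)]);e=np.array([np.sin(a),np.cos(a)])
        hull([slope(u+.035*i*d[0]+.007*j*e[0],v+.035*i*d[1]+.007*j*e[1],n) for i in(-1,1) for j in(-1,1) for n in(.022,.05)])
        hull([slope(u+abs(r)*np.cos(t),v+abs(r)*np.sin(t),n) for t in np.arange(0,6.3,.3) for n in(.002,.022)])
        return cv2.GaussianBlur(im,(5,5),0)
    def f(y):
        x=list(x0);x[4-free:]=y
        return sum(np.abs(ren(x,pr)-m).sum()/m.sum() for pr,m in D)
    y0=np.array(x0)[4-free:];st=np.array([.006,.006,.2,.003])[4-free:]
    r=min((minimize(f,y0+k*np.array([0,0,.4,0])[4-free:],method="Nelder-Mead",options=dict(initial_simplex=np.vstack([y0+k*np.array([0,0,.4,0])[4-free:]]+[y0+k*np.array([0,0,.4,0])[4-free:]+np.eye(free)[i]*st[i] for i in range(free)]))) for k in(-1,0,1)),key=lambda r:r.fun)
    return r.x,r.fun
E
python3 - <<'E'
from wing import *
x,f=fit();print(x,f)
print(fit(("top","side"),x0=tuple(x)))
p=np.load("cage.npy");s=robot.sense();print(cage(p,slope(x[0],x[1],.038)))
E
```

```text
wrist 0.62 [237.1, 213.9]
[ 0.11605453 -0.09977634  0.50299549  0.008024  ] 0.10368210077285767
side 0.66 [237.5, 176.6]
(array([ 0.12166895, -0.10030519,  0.49799519,  0.008975  ]), np.float64(0.10039106011390686))
[[ 0.50820561 -0.13809337  0.16093623]]
```

The sash is shut, and the clamp angle is about 0.50 with its axis at u≈117 and v≈−100. I'll push the wing's lower, inner end from below. First I lower the shut fingers just outside and downhill of that end.

Request:
{"op": "servo_tool", "data": {
  "commands": [
    [-1,24,-21.3,0,0],
    [-1,24,-21.3,0,0],
    [-1,0,0,35,0],
    [-1,0,0,35,0],
    [-1,0,0,25,0],
    [-1,0,0,11,0],
    [-1,0,0,10,0],
    [-1,0,0,0,0]
  ]
}}

```text
clock: 10.3
tcp_pos: [0.5327, -0.0982, 0.1663]
orientation: [-2.842, -1.337, 0.002]
ft_force: [0.8, 0.2, -0.0]
opening: -0.001
grip_force: 0.0
```

```bash
python3 - <<'E'
from h import *
a=robot.grab_frame("wrist")[:,:,::-1];b=robot.grab_frame("side")[120:240,150:310,::-1]
b=cv2.resize(b,(560,420),interpolation=3);cv2.imwrite("pics/w6.png",cv2.resize(np.hstack([a,b]),(800,300)))
E
```

```text
(no output)
```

View pics/w6.png

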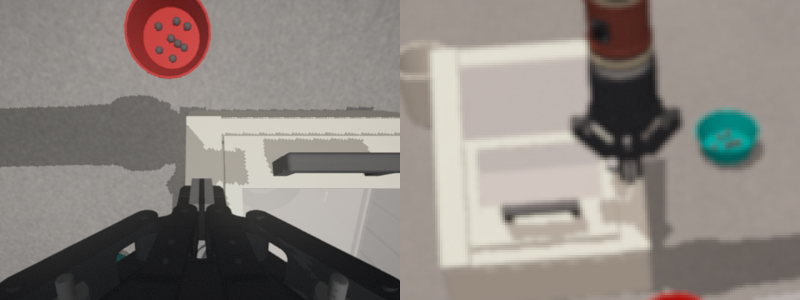

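There is no contact yet, and the finger tips are beside the wing's lower end. I sweep along the arc to roughly 1.1 rad first.

Request:
{"op": "servo_tool", "data": {
  "commands": [
    [-1,-3.7,2.8,0,0],
    [-1,-3.7,2.8,0,0],
    [-1,-1.3,3.7,-0.8,0],
    [-1,-1.4,3.8,-0.8,0],
    [-1,-2.2,3.1,-1.2,0],
    [-1,-2.2,3.1,-1.2,0],
    [-1,0,0,0,0]
  ]
}}

```text
clock: 11.1
tcp_pos: [0.5391, -0.1222, 0.1714]
orientation: [2.841, 1.337, 0.002]
ft_force: [3.0, 3.5, 3.3]
opening: 0.0
grip_force: 2.0
```

```bash
python3 - <<'E'
from wing import *
print(robot.sense()["tcp_pos"])
print(fit(("top","side"),x0=(.119,-.100,1.,.009)))
print(fit(("wrist",),x0=(.116,-.0998,1.,.008)))
E
```

```text
[ 0.53914129 -0.12219598  0.17139224]
(array([ 0.119, -0.1  ,  0.6  ,  0.009]), np.float64(0.0))
wrist 0.55 [280.8, 340.7]
(array([ 0.19001642, -0.08470223, -1.28020881, -0.01319815]), np.float64(1.0))
```

The arm blocks the view, so I back off downhill, lift and measure.

Request:
{"op": "servo_tool", "data": {
  "commands": [
    [-1,12,-3,0,0],
    [-1,0,0,-30,0],
    [-1,0,0,-40,0],
    [-1,-20,10,-40,0],
    [-1,-30,10,0,0],
    [-1,0,0,0,0],
    [-1,0,0,0,0]
  ]
}}

```text
clock: 12.1
tcp_pos: [0.5257, -0.1625, 0.2803]
orientation: [-2.844, -1.333, 0.004]
ft_force: [0.6, 0.7, -0.6]
opening: -0.005
grip_force: 0.0
```

```bash
python3 - <<'E'
from wing import *
print(robot.sense()["tcp_pos"])
print(fit(("wrist",),x0=(.116,-.0998,1.,.008)))
print(fit(("wrist",),x0=(.116,-.0998,1.,.008),free=2))
print(fit(("top","side"),x0=(.1215,-.1003,1.,.009),free=2))
E
```

```text
[ 0.52570513 -0.16250806  0.28032116]
wrist 0.92 [244.0, 202.9]
(array([ 0.11644857, -0.09999044,  1.08716827,  0.0082276 ]), np.float64(0.08384041488170624))
wrist 0.71 [245.8, 204.3]
(array([1.07717037, 0.00849362]), np.float64(0.0878138318657875))
side 0.69 [236.9, 177.6]
(array([1.05952606, 0.00732186]), np.float64(0.16665159165859222))
```

The angle is 1.08, and the model's prediction was good. I go back in, then push on to about 1.5.

Request:
{"op": "servo_tool", "data": {
  "commands": [
    [-1,26,-7.7,0,0],
    [-1,25.6,-7.7,0,0],
    [-1,0,0,40,0],
    [-1,0,0,35,0],
    [-1,0,0,24,0],
    [-1,0,0,10,0],
    [-1,0,0,0,0]
  ]
}}

```text
clock: 13.2
tcp_pos: [0.5477, -0.1118, 0.1708]
orientation: [-2.841, -1.337, 0.004]
ft_force: [0.1, -0.0, 0.5]
opening: -0.002
grip_force: 0.0
```

Request:
{"op": "servo_tool", "data": {
  "commands": [
    [-1,-6,0,0,0],
    [-1,-5.5,0,0,0],
    [-1,-2,1.6,-1,0],
    [-1,-2,1.6,-1,0],
    [-1,-2.1,1.3,-1,0],
    [-1,-2.1,0.7,-1,0],
    [-1,-2.1,0.6,-1,0],
    [-1,0,0,0,0]
  ]
}}

```text
clock: 14.0
tcp_pos: [0.5399, -0.1329, 0.1777]
orientation: [2.841, 1.337, 0.004]
ft_force: [3.6, 3.4, 3.3]
opening: 0.0
grip_force: 2.3
```

Request:
{"op": "servo_tool", "data": {
  "commands": [
    [-1,12,0,0,0],
    [-1,0,0,-35,0],
    [-1,0,0,-35,0],
    [-1,-20,0,-40,0],
    [-1,-30,10,0,0],
    [-1,0,0,0,0],
    [-1,0,0,0,0]
  ]
}}

```text
clock: 14.7
tcp_pos: [0.5209, -0.1693, 0.2864]
orientation: [-2.844, -1.333, 0.004]
ft_force: [0.1, 0.4, -0.3]
opening: 0.0
grip_force: 0.0
```

```bash
python3 - <<'E'
from wing import *
print(robot.sense()["tcp_pos"])
print(fit(("wrist",),x0=(.1164,-.1,1.4,.0082)))
print(fit(("wrist",),x0=(.1164,-.1,1.5,.0082),free=2))
print(fit(("top","side"),x0=(.1215,-.1003,1.4,.009),free=2))
im=robot.grab_frame("wrist")[:,:,::-1];cv2.imwrite("pics/w7.png",cv2.resize(im[80:320,150:450],None,fx=2.5,fy=2.5,interpolation=3))
E
```

```text
[ 0.52087416 -0.16925964  0.28635835]
wrist 0.72 [244.7, 189.0]
(array([ 0.11628485, -0.10041054,  1.53917383,  0.0078589 ]), np.float64(0.12951000034809113))
wrist 0.84 [243.7, 193.6]
(array([1.51640625, 0.00716289]), np.float64(0.09909525513648987))
side 0.48 [237.0, 176.2]
(array([1.46953125, 0.00706641]), np.float64(0.15010982751846313))
```

View pics/w7.png

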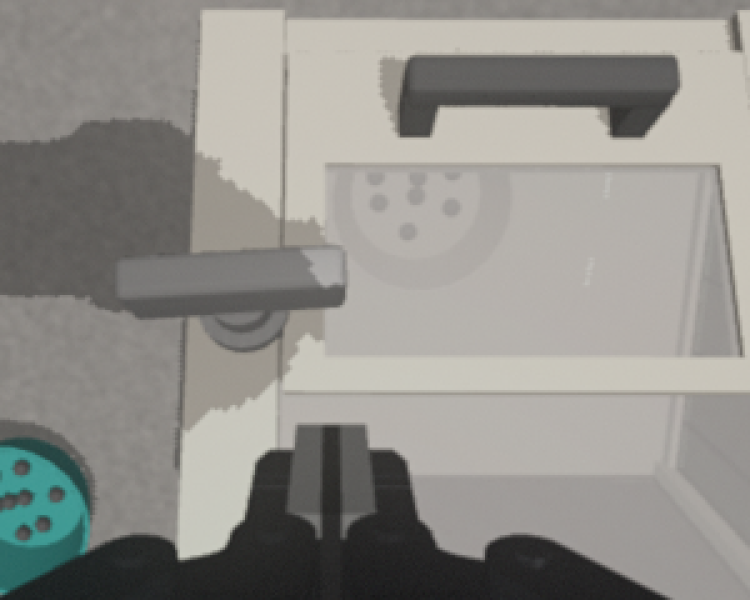

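The wing's inner end is still about 3–4° short: its edge runs from (118,259) to (343,246), while the handle is level. It needs a last nudge of about 1.4 mm past the previous contact.

Request:
{"op": "servo_tool", "data": {
  "commands": [
    [-1,25.3,-4.3,0,0],
    [-1,25.3,-4.3,0,0],
    [-1,0,0,40,0],
    [-1,0,0,35,0],
    [-1,0,0,24,0],
    [-1,0,0,10,0],
    [-1,0,0,0,0],
    [-1,0,0,0,0]
  ]
}}

```text
clock: 15.95
tcp_pos: [0.5487, -0.1244, 0.179]
orientation: [2.841, 1.337, 0.002]
ft_force: [-0.3, 0.2, 0.9]
opening: -0.002
grip_force: 0.0
```

Request:
{"op": "servo_tool", "data": {
  "commands": [
    [-1,-6,-1,0,0],
    [-1,-5,0,0,0],
    [-1,-1.6,0,0,0],
    [-1,-1.6,0,0,0],
    [-1,0,0,0,0]
  ]
}}

```text
clock: 16.45
tcp_pos: [0.5397, -0.1333, 0.1788]
orientation: [2.841, 1.339, 0.006]
ft_force: [2.9, 2.3, 3.7]
opening: -0.002
grip_force: 2.2
```

Request:
{"op": "servo_tool", "data": {
  "commands": [
    [-1,12,0,0,0],
    [-1,0,0,-35,0],
    [-1,0,0,-35,0],
    [-1,-20,0,-40,0],
    [-1,-30,10,0,0],
    [-1,0,0,0,0],
    [-1,0,0,0,0]
  ]
}}

```text
clock: 17.15
tcp_pos: [0.5205, -0.1703, 0.2873]
orientation: [-2.843, -1.334, 0.004]
ft_force: [-0.8, -0.0, -0.7]
opening: -0.002
grip_force: 0.0
```

```bash
python3 - <<'E'
from wing import *
print(robot.sense()["tcp_pos"])
print(fit(("wrist",),x0=(.1164,-.1,1.5,.0082)))
print(fit(("wrist",),x0=(.1164,-.1,1.5,.0082),free=2))
im=robot.grab_frame("wrist")[:,:,::-1];cv2.imwrite("pics/w8.png",cv2.resize(im[80:320,150:450],None,fx=2.5,fy=2.5,interpolation=3))
E
```

```text
[ 0.52046397 -0.17030784  0.287284  ]
wrist 0.62 [245.4, 189.9]
(array([ 0.11610973, -0.10013439,  1.52288624,  0.00834597]), np.float64(0.0890611857175827))
wrist 0.91 [244.5, 190.5]
(array([1.54459839, 0.00772617]), np.float64(0.09357699006795883))
```

View pics/w8.png

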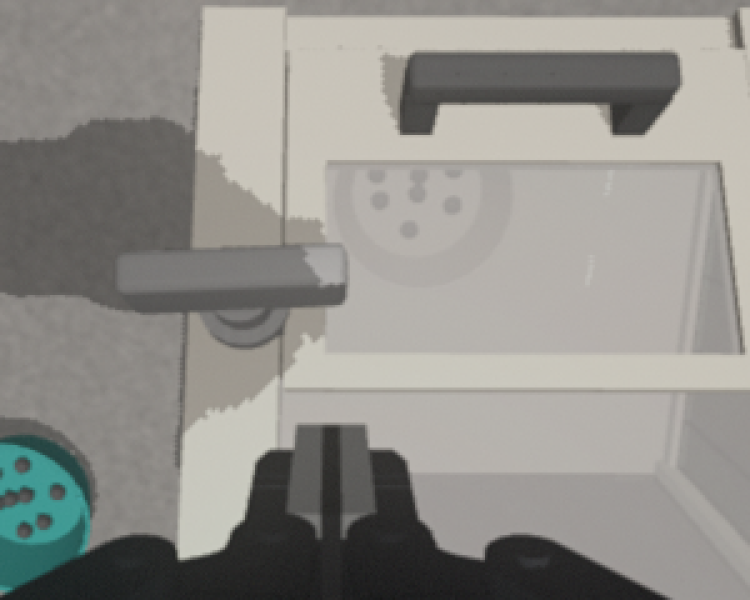

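The wing looks about 2–3° short: its edge runs from (118,255) to (345,243). My picture views are used up, so I measure the edge numerically against the model line and the sash pane's edge.

```bash
cat > edge.py <<'E'
from h import *
p=np.load("cage.npy")
def line(g,cols,r0,r1,sign):
    ys=[]
    for c in cols:
        d=sign*np.diff(g[r0:r1,c]);i=int(d.argmax());w=np.clip(d[max(0,i-1):i+2],0,None);ys.append(r0+max(0,i-1)+.5+(w*np.arange(len(w))).sum()/w.sum())
    ys=np.array(ys);cols=np.array(cols);k=np.ones(len(cols),bool)
    for _ in range(4):
        f=np.polyfit(cols[k],ys[k],1);e=np.abs(ys-np.polyval(f,cols));k=e<max(.4,2*np.median(e))
    return f,k.sum()
def measure():
    s=robot.sense();g=np.mean([cv2.GaussianBlur(robot.grab_frame("wrist"),(3,3),0).mean(2).astype(float) for _ in range(3)],0)
    def pred(u,v1,v2,n,a=np.pi/2,off=0):
        d=np.array([np.cos(a),-np.sin(a)]);e=np.array([np.sin(a),np.cos(a)])
        P=[slope(u+t*d[0]-off*e[0],-.1+t*d[1]-off*e[1],n) for t in(v1,v2)]
        return wproj(cage(p,np.array(P)),s)
    w=pred(.1162,.03,-.03,.05,np.pi/2,.007);r=int(w[:,1].mean())
    print("wing edge pred",np.round(w,1).tolist())
    x0=int(w[0,0]);x1=int(w[1,0])
    top,k=line(g,list(range(231,263)),r-8,r+8,-1)
    S=lambda a:(lambda q:(q[1,1]-q[0,1])/(q[1,0]-q[0,0]))(pred(.1162,.03,-.03,.05,a,.007))
    al=np.linspace(1.3,1.8,101);sl=np.array([S(a) for a in al])
    print("top edge slope",top,k,"-> a",np.interp(-top[0],-sl[::1],al) if sl[0]>sl[-1] else np.interp(top[0],sl,al),"slope@pi/2",S(np.pi/2))
    # reference: pane's lower-slope edge and sash upper edge across the slope
    for nm,c,r0,r1,sg in(("pane",range(290,430),138,150,-1),("sashtop",range(290,430),228,240,-1),("handle",range(318,416),92,106,-1)):
        f,k=line(g,list(c),r0,r1,sg);print(nm,f,k)
if __name__=="__main__":measure()
E
python3 edge.py
```

```text
wing edge pred [[203.1, 177.0], [282.3, 177.2]]
top edge slope [-4.40233889e-02  1.88353917e+02] 32 -> a 1.5216607374192284 slope@pi/2 0.0024124877039165306
pane [9.34323462e-04 1.42874392e+02] 140
sashtop [2.73777721e-03 2.33238192e+02] 140
handle [6.23835397e-03 9.76054615e+01] 98
```

The angle is about 1.52, roughly 0.05 rad (1.1 mm) short. I repeat the same path and push a little further.

Request:
{"op": "servo_tool", "data": {
  "commands": [
    [-1,25,-5,0,0],
    [-1,25,-5,0,0],
    [-1,0,0,40,0],
    [-1,0,0,35,0],
    [-1,0,0,25,0],
    [-1,0,0,10,0],
    [-1,0,0,0,0],
    [-1,0,0,0,0]
  ]
}}

```text
clock: 18.35
tcp_pos: [0.5465, -0.1254, 0.179]
orientation: [2.841, 1.337, 0.002]
ft_force: [-0.5, -0.5, 0.5]
opening: -0.003
grip_force: 0.0
```

Request:
{"op": "servo_tool", "data": {
  "commands": [
    [-1,-6,0,0,0],
    [-1,-4,0,0,0],
    [-1,-1.5,0,0,0],
    [-1,-1,0,0,0],
    [-1,0,0,0,0]
  ]
}}

```text
clock: 18.85
tcp_pos: [0.5395, -0.1337, 0.1789]
orientation: [2.841, 1.339, 0.006]
ft_force: [3.6, 3.8, 3.7]
opening: 0.0
grip_force: 2.5
```

Request:
{"op": "servo_tool", "data": {
  "commands": [
    [-1,-0.6,0,0,0],
    [-1,0,0,0,0]
  ]
}}

```text
clock: 19.05
tcp_pos: [0.5394, -0.1338, 0.1787]
orientation: [2.84, 1.34, 0.006]
ft_force: [4.4, 3.8, 3.7]
opening: -0.002
grip_force: 2.9
```

Request:
{"op": "servo_tool", "data": {
  "commands": [
    [-1,12,0,0,0],
    [-1,0,0,-35,0],
    [-1,0,0,-35,0],
    [-1,-20,0,-40,0],
    [-1,-30,10,0,0],
    [-1,0,0,0,0],
    [-1,0,0,0,0]
  ]
}}

```text
clock: 19.75
tcp_pos: [0.5194, -0.1713, 0.2871]
orientation: [-2.843, -1.333, 0.004]
ft_force: [-0.5, -0.1, -1.1]
opening: -0.004
grip_force: 0.0
```

```bash
python3 edge.py
```

```text
wing edge pred [[202.9, 172.5], [282.3, 172.3]]
top edge slope [7.72569247e-03 1.73184670e+02] 28 -> a 1.5811844622437756 slope@pi/2 -0.0020710247261841097
pane [-3.11642977e-04  1.41310502e+02] 117
sashtop [4.55168397e-03 2.29805330e+02] 140
handle [-2.95587928e-04  9.75123139e+01] 98
```

```bash
python3 - <<'E'
from edge import *
from wing import fit
s=robot.sense();g=cv2.GaussianBlur(robot.grab_frame("wrist"),(3,3),0).mean(2).astype(float)
for cols in(range(229,246),range(246,264),range(229,264)): print(line(g,list(cols),164,182,-1))
print("bottom",line(g,list(range(232,270)),188,215,1))
print(fit(("wrist",),x0=(.1162,-.1,1.55,.0082)),fit(("wrist",),x0=(.1162,-.1,1.55,.0082),free=2))
E
```

```text
(array([-4.93101544e-03,  1.77809116e+02]), np.int64(17))
(array([ -0.75679511, 365.8122073 ]), np.int64(16))
(array([-1.67920552e-02,  1.80623756e+02]), np.int64(26))
bottom (array([-1.39935246e-02,  2.05226303e+02]), np.int64(22))
wrist 0.8 [244.4, 189.5]
wrist 0.75 [244.6, 188.5]
(array([ 0.11657516, -0.1000401 ,  1.57595716,  0.00780799]), np.float64(0.09703446924686432)) (array([1.58401489, 0.00830689]), np.float64(0.10532788187265396))
```

```bash
python3 -c "
from rig import robot
print(robot.hand_in())"
```

```text
the job is handed in; nothing more can be done
None
```

I closed the right cage, which holds the pupae dish: its sash is down against the stop, and its clamp is turned clockwise to about 1.57 rad, straight across the slope. My estimates of that angle range from about 1.55 to 1.58, so it could be a hundredth of a radian past. I left the other cage and loose items alone, and handed the job in without seeing a verdict.

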